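# Refit the axle of the roller jig

### The arm

A 6-joint arm with a two-finger parallel gripper is mounted at the origin on the work surface. World frame = base frame: x ahead of the robot, y to its left, z up, the work surface at z = 0. Lengths are in m, angles in rad, forces in N, time in s.
With the tool pointing down it reaches from about 0.25 to 0.85 m from the base axis. Payload 12.5 kg.
Tool frame: the origin (TCP) lies at the very end of the fingers, on their centre line; the grasp point (between the pads) lies 19 mm behind it (env.tcp_to_grasp is the distance from the TCP to the grasp point, in m); z points along the fingers, y is the line along which they close (so a half turn about z gives the same grasp; the last joint's range is limited). The gripper opens to 93 mm and grips with 3 to 60 N. Pads are 15 mm wide; open, the fingers measure 128 mm over their backs; the gripper's body (75 mm by 188 mm) begins 65 mm behind the grasp point.
Start: joints at [-1.256, 0.351, 1.652, -0, 1.139, -0.085], TCP at [0.214, -0.507, 0.219] pointing down, gripper open.
Joint ranges: [-2.75, 2.75], [-0.79, 2.1], [0.01, 2.65], [-1.57, 4.71], [0.07, 3.14], [-2.87, 2.87]. Speed limits (rad/s): [2.22, 2.22, 2.79, 3.14, 3.14, 3.14].

### API

Orientations are given as [roll, pitch, yaw] about the fixed x, y, z axes, in that order (R = Rz(yaw) Ry(pitch) Rx(roll)).
In Python, from cell import env gives the robot as it stands. Calls block until the motion is done:
- env.move_ptp(position, orientation): joint-space move of the TCP to a pose.
- env.move_straight(position, frame=None, velocity=0.15): straight line of the TCP; frame=None keeps the orientation; velocity is the mean speed in m/s.
- env.move_joints(angles): joint-space move.
- env.let_go() and env.gripper_close(force=None): open the fingers fully, or close them until they stop; force is the grip in N (None keeps the last).
- env.hold(seconds).
- env.solve_ik(position, orientation): joint angles nearest the present ones, or None.
- env.read_camera(name): name is "scene" or "top" or "wrist"; returns the picture (480x640x3 uint8, blue, green, red); there is no depth.
- env.get_calibration(name): a dict with "fov_y" (degrees; the focal length in pixels is half the picture's height over the tangent of half this angle, whatever the lens; pixels are square), "cx", "cy" (the principal point, pixels), "dist_coeffs" ([k1, k2, p1, p2, k3] as OpenCV has them; the pictures are not rectified), "R" (3x3) and "t" (3): a world point X has camera coordinates R X + t. Camera axes: x right, y down, z forward; pixel columns grow to the right and rows downward; lengths in m; the calibration is good to about 2 mm. A picture is of the moment at which its call begins: read the wrist's pose just before it. get_calibration takes no time and is no camera call; for the wrist camera it gives the pose at the moment of the call.
A pose or a line that the arm cannot do raises env.Unreachable and nothing moves.
- env.close_job(): hands the job in; it is judged then, once.
Trained networks look in the newest picture that a camera, given by its name, has taken for a name from the list of things; names that differ only in an ending like _2 or _b are one class to them, and where a whole thing is asked for, a point or a joint stands for the part that bears it (a point fixed in the world has none). Each returns a list of dicts, best first, with "score" (0 to 1); they miss things now and then, are a little off and sometimes report something else, mostly with a low value. They report only what shows in the picture. A call takes as long as a camera call. They do not tell look-alikes from the thing itself.
- env.outline_of(camera, query): "mask" (480x640 bool, what is visible of it) and "at" ([column, row] in pixels, amid what is visible of it).
Readings, each from a call of its own:
- env.get_time_s(): time.
- env.get_qpos(): joint angles.
- env.get_joint_velocities(): joint speeds.
- env.get_joint_torque(): joint torques, N m.
- env.get_tcp_pos(): TCP position.
- env.get_tool_rot(): TCP orientation.
- env.get_ft_force(): force on the tool from outside, world axes, zero at the start.
- env.get_wrist_torque(): the same for the moment, N m.
- env.get_opening(): finger opening in m.
- env.get_finger_force(): force on a finger pad.
Only numpy, scipy, OpenCV 4.12 (cv2) and the standard library are available. Lean on these libraries where they do the work, as an engineer would, in place of code of your own. Each camera call takes 0.05 s, during which the arm holds its last target. There are 200 camera calls.

### The job

Take the long-shanked axle from the rack by its wooden handle and thread it through the near cheek, the roller and the far cheek of the roller jig, from the side away from the jig's end block, until its shoulder sits flush against the near cheek; press it home there for a moment with about 10 N, then let go. The yoke is clamped up to 12 mm to one side or the other of where it should be, so find the hole and feel the axle in gently and never force it (stay under about 30 N); leave the short axle and everything else on the bench alone.

Things in the scene. Friction and masses are not known exactly. Their poses are not given: they have to be found in the camera images.
- long_axle: Axle to fit: round steel shank 12 mm thick, 100 mm long, last 2 mm tapering to a blunt 11 mm nose; square wooden handle 64 mm long, 26 x 26 mm. About 0.14 kg. Origin: handle centre on the shank's axis (grip here, by the upright sides); x points to the nose, z up. The handle's front face is the shoulder. Lies level in the rack, axis 46 mm above the table, held by nothing but its weight.
- tip (a point): Nose of the long axle's shank, 132 mm ahead of the long axle's origin.
- shoulder (a point): Centre of the flat shoulder (front face of the handle) of the long axle, 32 mm ahead of its origin.
- short_axle: A second axle, for another jig: the same but its shank is only 60 mm long. Lies beside the long one in the same rack, 90 mm away, either way round. Not needed; leave it.
- rack: Fixed dark wooden rack, 150 x 135 mm; the axles lie along its y, 45 mm either side of its origin, noses to +y. Under each handle a block 18 mm wide, 33 mm high; round each shank a notched post 48 mm high, 67 mm ahead of the origin. Lift axles 20 mm before moving sideways. Origin: on the table, between the handle centres.
- jig: Roller jig fixed to the bench: base board 124 x 165 x 12 mm with a pale wooden yoke of two upright cheeks, each 66 mm wide (x), 18 mm thick, top 84 mm above the table, with 14 mm holes (rims chamfered 1 mm; steel-ringed at the entry); they span y -41 to -23 and +23 to +41 mm. Origin: on the table, midway between the cheeks. The holes' axis runs along y, 60 mm above the table.
- entry (a point): Nominal entry: on the outer (-y) face of the near cheek, 60 mm up, in the base's middle plane. The real hole centre is up to 12 mm to either side along the jig's x. The axle goes in here, moving to the jig's +y; the shoulder ends against this face.
- cork_block: Loose cork sanding block, 70 x 110 x 35 mm. Bystander, leave alone. Origin: underside centre.
- wood_ring: Loose flat wooden ring, 90 mm across, 14 mm high. Bystander, leave alone. Origin: underside centre.
- varnish_jar: Closed amber glass jar, 72 mm across, 100 mm high. Bystander, leave alone. Origin: underside centre.
- mallet: Loose wooden mallet lying on the bench. Bystander, leave alone. Origin: underside, about mid-length.
- chisel_a: Loose slim hand tool with pale wooden handle. Bystander, leave alone. Origin: underside, about mid-length.
- chisel_b: Second slim hand tool with pale wooden handle. Bystander, leave alone. Origin: underside, about mid-length.
- offcut: Loose wooden offcut, 50 x 130 x 22 mm. Bystander, leave alone. Origin: underside centre.
- yoke_mid (a point): Nominal middle of the holes' axis (jig base's middle plane, 60 mm up). The yoke is clamped where last set: its true hole axis is parallel but up to 12 mm to either side (jig x); no reading tells this. It does not give way. Here sits a captive aluminium roller, 50 mm thick, 42 mm long, bore 16 mm, hanging about 1.5 mm low and up to 0.5 mm aside; the nose lifts it easily.
- end_block (a point): Top centre of the wooden end block, 60 x 30 mm, 82 mm high, centred 100 mm along the jig's +y; it bars entry from the far side.
Things that resemble listed ones, but are neither listed nor needed, are in the scene too. What is shaped like the jig but orange or pink is not meant. Leave any red look-alike of the long_axle alone.

How it is judged:
On the way, in this order (a step that is already met when the one before it is completed fails the run):
1. the nose of the long axle has gone into the near cheek's hole, in line with it (y of tip in the frame of jig above -0.033 m and angle between the x axis of long_axle and the y axis of jig, either way round below 0.1 rad and x of tip in the frame of jig between -0.016 and 0.016 m and z of tip in the frame of jig between 0.054 and 0.066 m), for 0.1 s.
2. the shoulder is pressed home: within 2 mm of the near cheek, with the axle bearing on the jig with more than 5 N (y of shoulder in the frame of jig between -0.043 and -0.039 m and contact force between long_axle and jig above 5 N), for 0.2 s.
At the end, for the whole second after the job is handed in: The long axle is through near cheek, roller and far cheek, in line with the holes (within 0.07 rad, shoulder within 16 mm of the jig's middle plane and 6 mm of hole height), its shoulder within 2 mm of the near cheek's outer face, at rest and released (y of shoulder in the frame of jig between -0.043 and -0.039 m and x of shoulder in the frame of jig between -0.016 and 0.016 m and z of shoulder in the frame of jig between 0.054 and 0.066 m and angle between the x axis of long_axle and the y axis of jig, either way round below 0.07 rad and linear speed of long_axle below 0.02 m/s and contact force between long_axle and the fingers below 0.05 N); the robot touches nothing.
It fails at once if the axle is forced: more than 30 N between the long axle and the jig (contact force between long_axle and jig above 30 N).
It fails at once if the gripper or arm bears on the jig with more than 30 N (contact force between any of the fingers, the arm and jig above 30 N).
It fails at once if the short axle or a bystander is moved by more than 25 mm (distance of any of cork_block, wood_ring, varnish_jar, mallet, chisel_a, chisel_b, offcut, short_axle from where it was at the start of the episode above 0.025 m).
It also fails if it takes over 72 s, if anything falls off the work surface, if the arm or the gripper's body presses on something with over 40 N, if the wrist force passes 120 N, or if a joint passes its speed limit or range.

## Working session

There is one attempt and no reset: what is moved stays moved. The work goes in short steps, each a Python script; the robot and the scene stay as the last script left them, time stands still between calls to the robot, and variables do not carry over. Pictures are saved under pics/ and viewed, at most 10 in all, crops included, and the job is handed in when it is done.

```bash
mkdir -p pics; ls
cat > h.py <<'E'
import numpy as np, cv2
from cell import env
def K(c):
    f=240/np.tan(np.radians(c['fov_y'])/2); return np.array([[f,0,c['cx']],[0,f,c['cy']],[0,0,1]])
def ray(c,px):
    p=cv2.undistortPoints(np.array(px,float).reshape(-1,1,2),K(c),np.array(c['dist_coeffs'],float)).reshape(-1,2)
    R=np.array(c['R']);t=np.array(c['t']); d=np.c_[p,np.ones(len(p))]@R; return -R.T@t,d
def at_z(c,px,z):
    o,d=ray(c,px); return o+d*((z-o[2])/d[:,2])[:,None]
def proj(c,X):
    R=np.array(c['R']); r=cv2.Rodrigues(R)[0]
    return cv2.projectPoints(np.array(X,float).reshape(-1,1,3),r,np.array(c['t'],float),K(c),np.array(c['dist_coeffs'],float))[0].reshape(-1,2)
E
python3 - <<'E'
from h import *
for n in ("top","scene"):
    im=env.read_camera(n); cv2.imwrite(f"pics/{n}0.png",im); c=env.get_calibration(n); print(n,c)
    for q in ("long_axle","short_axle","rack","jig","end_block"):
        for o in env.outline_of(n,q)[:4]:
            print(q,round(o["score"],2),np.round(o["at"]),o["mask"].sum(),np.round(at_z(c,[o["at"]],0.05),3))
E
```

```text
pics
top {'fov_y': 44.605616078686865, 'cx': 323.5398029751485, 'cy': 226.6611516200363, 'dist_coeffs': array([0.05368689, 0.        , 0.        , 0.        , 0.        ]), 'R': array([[ 0.0211915 , -0.99977151,  0.00280106],
       [-0.99841749, -0.02130861, -0.05204292],
       [ 0.05209071, -0.00169376, -0.99864092]]), 't': array([-0.09016733,  0.51948527,  1.75940924])}
long_axle 0.8 [387. 239.] 330 [[ 0.487 -0.268  0.05 ]]
long_axle 0.61 [439. 279.] 332 [[ 0.372 -0.422  0.05 ]]
short_axle 0.85 [396. 209.] 278 [[ 0.575 -0.293  0.05 ]]
rack 0.76 [382. 229.] 1645 [[ 0.516 -0.253  0.05 ]]
rack 0.67 [243. 217.] 2213 [[0.542 0.161 0.05 ]]
jig 0.77 [372. 316.] 2263 [[ 0.259 -0.227  0.05 ]]
jig 0.72 [240. 218.] 2310 [[0.539 0.17  0.05 ]]
jig 0.64 [227. 287.] 2390 [[0.335 0.202 0.05 ]]
end_block 0.96 [372. 318.] 2242 [[ 0.254 -0.228  0.05 ]]
end_block 0.67 [386. 240.] 317 [[ 0.485 -0.266  0.05 ]]
end_block 0.64 [243. 219.] 2317 [[0.536 0.161 0.05 ]]
end_block 0.58 [227. 285.] 2240 [[0.342 0.202 0.05 ]]
scene {'fov_y': 46.089123335599766, 'cx': 325.9812672586036, 'cy': 239.1206214859153, 
[... 280 characters left out ...]
511 ])}
long_axle 0.94 [291. 146.] 480 [[ 0.391 -0.421  0.05 ]]
long_axle 0.68 [296. 190.] 400 [[ 0.469 -0.27   0.05 ]]
short_axle 0.65 [259. 201.] 287 [[ 0.569 -0.29   0.05 ]]
short_axle 0.32 [358. 465.] 1152 [[0.735 0.384 0.05 ]]
rack 0.68 [278. 217.] 1585 [[ 0.553 -0.217  0.05 ]]
rack 0.34 [502. 398.] 1798 [[0.421 0.437 0.05 ]]
jig 0.94 [368. 171.] 2738 [[ 0.271 -0.222  0.05 ]]
jig 0.88 [453. 301.] 3836 [[0.351 0.214 0.05 ]]
jig 0.59 [371. 333.] 4247 [[0.553 0.177 0.05 ]]
end_block 0.88 [373. 337.] 4297 [[0.555 0.186 0.05 ]]
end_block 0.87 [451. 298.] 3882 [[0.351 0.206 0.05 ]]
end_block 0.86 [368. 171.] 2645 [[ 0.272 -0.221  0.05 ]]
end_block 0.61 [232. 139.] 226 [[ 0.517 -0.537  0.05 ]]
```

View pics/top0.png

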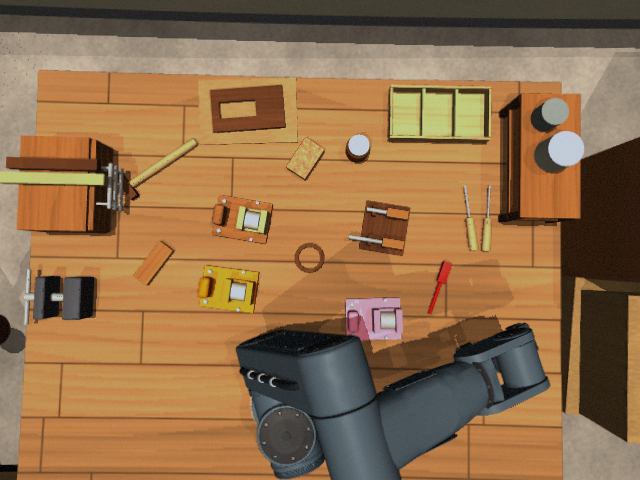

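View pics/scene0.png

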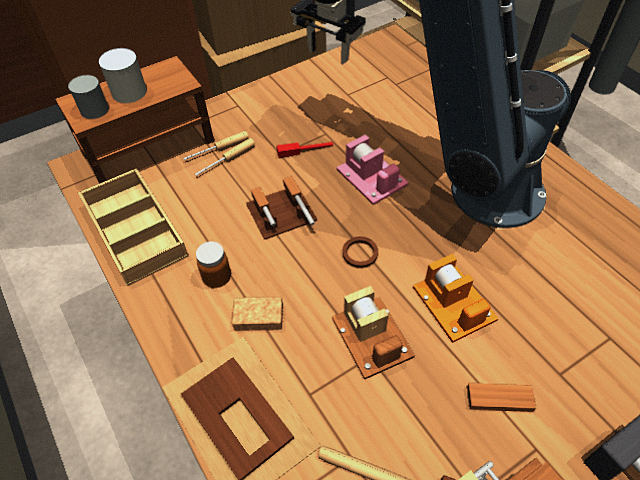

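Top view: the real jig (pale yoke, brown base) is at about (242,219), with its end block on the left at (218,214). The orange (228,288) and pink (374,318) jigs are decoys. In the rack the long axle is the lower one, with its handle at (393,244) and nose at (350,238). The short axle is at (397,213), and the red look-alike at (440,285). I'll take closer looks with the wrist camera next.

Run:
```python
from h import *
print(env.get_tool_rot(), env.tcp_to_grasp, env.get_calibration("wrist"))
from scipy.spatial.transform import Rotation as Ro
Rt=Ro.from_euler('xyz',env.get_tool_rot()).as_matrix() if np.size(env.get_tool_rot())==3 else None
print(Rt)
ct=env.get_calibration("top")
print("handle/nose",at_z(ct,[(393,244),(350,238)],.05),"jig",at_z(ct,[(218,214),(252,221)],.08))
for i,(x,y,z) in enumerate([(0.47,-0.27,0.33),(0.52,0.14,0.36)]):
    for yaw in (np.pi/2,-np.pi/2, 0):
        q=env.solve_ik([x,y,z],[np.pi,0,yaw]); print(yaw,q)
    ok=env.solve_ik([x,y,z],[np.pi,0,np.pi/2]) 
    env.move_ptp([x,y,z],[np.pi,0,np.pi/2 if ok is not None else -np.pi/2])
    c=env.get_calibration("wrist"); im=env.read_camera("wrist"); cv2.imwrite(f"pics/w{i}.png",im)
    np.save(f"w{i}.npy",c,allow_pickle=True); print(env.get_tcp_pos(),env.get_time_s())
```

```text
[-3.14157779e+00  3.38739279e-06  3.99849537e-01] 0.0188 {'fov_y': 58.458634808944154, 'cx': 325.1985368635758, 'cy': 239.38553388566325, 'dist_coeffs': array([-0.08524204,  0.        ,  0.        ,  0.        ,  0.        ]), 'R': array([[ 3.88515670e-01, -9.21442109e-01,  1.15800340e-04],
       [-8.81683926e-01, -3.71715557e-01,  2.90621744e-01],
       [-2.67748068e-01, -1.13013201e-01, -9.56838016e-01]]), 't': array([-0.54943624, -0.03427138,  0.39201027])}
[[ 9.21119576e-01  3.89279753e-01 -8.90757315e-06]
 [ 3.89279753e-01 -9.21119576e-01  1.23755402e-05]
 [-3.38739279e-06 -1.48668902e-05 -1.00000000e+00]]
handle/nose [[ 0.4723604  -0.28583714  0.05      ]
 [ 0.48740387 -0.1581932   0.05      ]] jig [[0.54819317 0.22921462 0.08      ]
 [0.52989538 0.12984964 0.08      ]]
1.5707963267948966 [-0.60732812  0.24493063  1.51882533  0.          1.3778367  -0.60732812]
-1.5707963267948966 [-6.07328119e-01  2.44930631e-01  1.51882533e+00 -4.44089210e-16
  1.37783670e+00  2.53426453e+00]
0 [-6.07328119e-01  2.44930631e-01  1.51882533e+00 -4.44089210e-16
  1.37783670e+00  9.63468208e-01]
[ 0.4694086  -0.27080728  0.32952689] 2.0167
1.5707963267948966 [ 1.76538735e-01  2.22480352e-01  1.47673567e+00 -4.44089210e-16
  1.44237663e+00  1.76538735e-01]
-1.5707963267948966 None
0 [ 1.76538735e-01  2.22480352e-01  1.47673567e+00 -4.44089210e-16
  1.44237663e+00  1.74733506e+00]
[0.52025189 0.13901608 0.35985064] 3.6
```

View pics/w0.png

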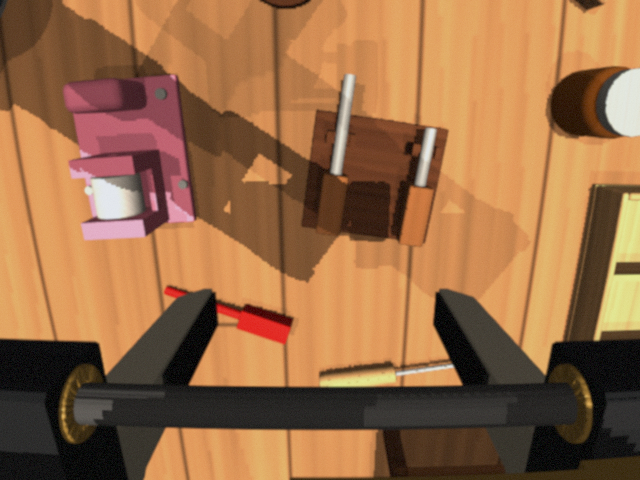

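View pics/w1.png

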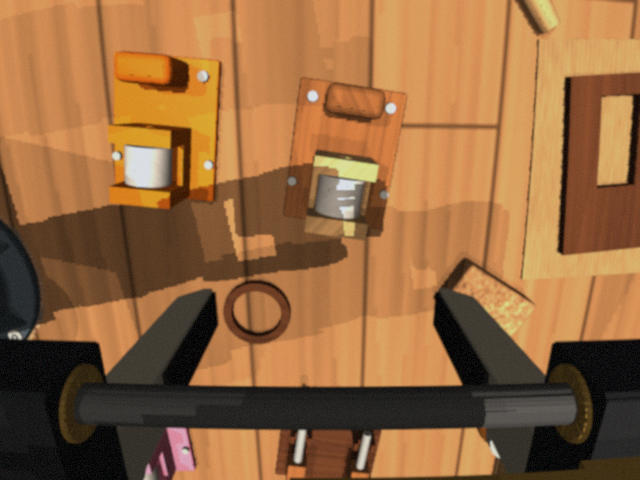

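Wrist view: the long axle runs from handle (333,205) to nose (348,78), and the jig's near cheek is at (338,228) in shadow with the end block at (355,100). I'll take closer stills and crop them.

Run:
```python
from h import *
ims=[]
for i,(x,y,z) in enumerate([(0.535,0.20,0.29),(0.48,-0.2,0.25)]):
    env.move_ptp([x,y,z],[np.pi,0,np.pi/2]); env.hold(0.3)
    c=env.get_calibration("wrist"); im=env.read_camera("wrist"); cv2.imwrite(f"pics/v{i}.png",im)
    np.save(f"v{i}.npy",c,allow_pickle=True); print(-np.array(c['R']).T@c['t'])
    ims.append(im)
print(env.get_time_s())
a=cv2.resize(ims[0][30:330,220:420],None,fx=2,fy=2,interpolation=cv2.INTER_CUBIC)
b=cv2.resize(ims[1][30:330,220:420],None,fx=2,fy=2,interpolation=cv2.INTER_CUBIC)
cv2.imwrite("pics/v.png",np.hstack([a,b]))
```

```text
[0.53438846 0.28085489 0.45762485]
[ 0.47940533 -0.11807403  0.41650371]
6.2583
```

View pics/v.png

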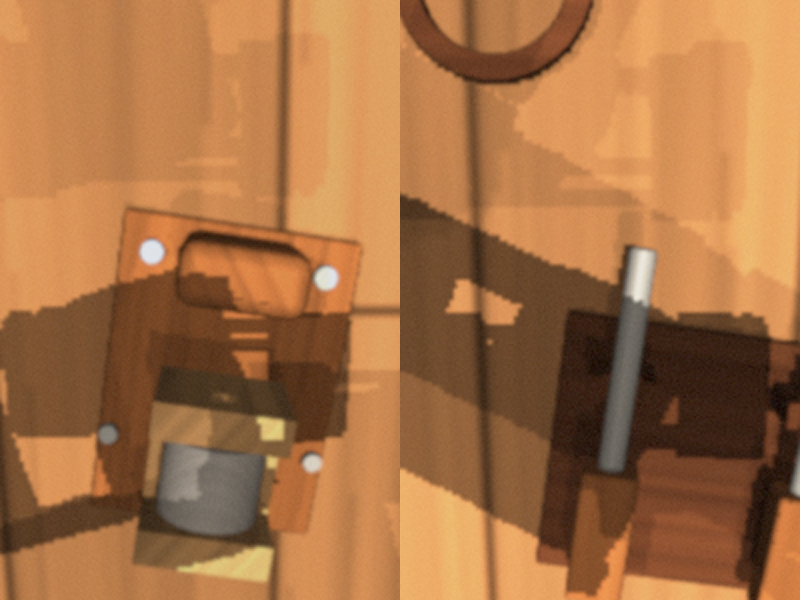

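Left crop: the jig's near cheek top outer edge runs (135,562)–(268,582), with screws at (152,252), (326,278), (108,434) and (312,462). Right crop: the long axle's nose is at (641,248) and its shoulder at (611,473).

Run:
```python
from h import *
c=np.load("v0.npy",allow_pickle=True).item(); w=np.load("v1.npy",allow_pickle=True).item()
P=lambda l,dx=0:[(220+(x-dx)/2,30+y/2) for x,y in l]
s=at_z(c,P([(152,252),(326,278),(108,434),(312,462)]),.014)
co=at_z(c,P([(126,208),(360,242),(308,532),(94,500)]),.012)
n=at_z(c,P([(135,562),(268,582),(295,422),(153,403)]),.084)
print("screws",s.round(4),"corners",co.round(4),"yoke",n.round(4),sep="\n")
d=np.diff(s[:2],axis=0)[0]; print("angles x-dir", [np.arctan2(*(b-a)[1::-1]) for a,b in ((s[0],s[1]),(s[2],s[3]),(n[0],n[1]),(n[3],n[2]),(co[0],co[1]),(co[3],co[2]))])
print("side angle", [np.arctan2(-(b-a)[0],(b-a)[1]) for a,b in ((s[2],s[0]),(s[3],s[1]),(n[0],n[3]),(n[1],n[2]),(co[3],co[0]),(co[2],co[1]))])
print("len",[np.linalg.norm(b-a) for a,b in ((n[0],n[1]),(n[3],n[2]),(n[0],n[3]),(n[1],n[2]),(co[0],co[1]),(co[1],co[2]))])
a=at_z(w,P([(641,248),(612,473)],400),.046); e=a[0]-a[1]; print("axle",a,np.linalg.norm(e),"ang",np.arctan2(-e[0],e[1]))
a=at_z(w,P([(628,248),(655,251),(600,470),(624,474)],400),.046);print(a)
h=at_z(w,P([(582,474),(638,480)],400),.059); print("handle front top corners",h,h.mean(0))
```

```text
screws
[[0.5053 0.2355 0.014 ]
 [0.5949 0.2221 0.014 ]
 [0.4794 0.1376 0.014 ]
 [0.5909 0.1212 0.014 ]]
corners
[[0.4924 0.2575 0.012 ]
 [0.6121 0.2404 0.012 ]
 [0.5903 0.0783 0.012 ]
 [0.4698 0.0982 0.012 ]]
yoke
[[0.4986 0.0955 0.084 ]
 [0.5628 0.0846 0.084 ]
 [0.5736 0.1658 0.084 ]
 [0.509  0.1749 0.084 ]]
angles x-dir [np.float64(-0.14845923397503755), np.float64(-0.14629086412817247), np.float64(-0.16798200547367698), np.float64(-0.1407441897945283), np.float64(-0.14245692500511348), np.float64(-0.16317345905232594)]
side angle [np.float64(-0.25932830124314515), np.float64(-0.0401920440634351), np.float64(-0.13024559197871607), np.float64(-0.13219330713835611), np.float64(-0.14079670832659053), np.float64(-0.133845884864783)]
len [np.float64(0.06509489770991753), np.float64(0.0652116230169005), np.float64(0.08010652411724718), np.float64(0.08187792640251361), np.float64(0.12098750316412285), np.float64(0.16352006974400848)]
axle [[ 0.49260778 -0.15449977  0.046     ]
 [ 0.48027252 -0.25682701  0.046     ]] 0.10306804332803024 ang -0.11996836576504563
[[ 0.48705509 -0.15450471  0.046     ]
 [ 0.49860634 -0.15576363  0.046     ]
 [ 0.4747526  -0.25535501  0.046     ]
 [ 0.48580031 -0.25731972  0.046     ]]
handle front top corners [[ 0.46690775 -0.25243273  0.059     ]
 [ 0.49182695 -0.25528852  0.059     ]] [ 0.47936735 -0.25386062  0.059     ]
```

```bash
cat >> h.py <<'E'
YA=-0.12; YJ=-0.14
AX=np.array([0.476,-0.287]); JO=np.array([0.536,0.1302])
dj=np.array([-np.sin(YJ),np.cos(YJ)]); ex=np.array([np.cos(YJ),np.sin(YJ)])
def ori(a,p=0): return [np.pi,p,np.pi/2+a]
def jig(x,y,z):   # grasp point in (yoke-centred) jig coords -> TCP
    p=JO+ex*x+dj*y; return [p[0],p[1],z-env.tcp_to_grasp]
def jc(): 
    p=np.array(env.get_tcp_pos()); q=p[:2]-JO; return np.array([q@ex,q@dj,p[2]+env.tcp_to_grasp])
def ft():
    f=np.array(env.get_ft_force()); return np.array([f[:2]@ex,f[:2]@dj,f[2]])
E
python3 - <<'E'
from h import *
env.move_ptp([*AX,0.12],ori(YA))
env.move_straight([*AX,0.046-env.tcp_to_grasp],velocity=.12)
print("ft",ft()); env.gripper_close(35); print("open",env.get_opening(),env.get_finger_force(),ft())
env.move_straight([*AX,0.11],velocity=.12); env.hold(.2); print("lifted",env.get_opening(),ft(),env.get_wrist_torque())
env.move_ptp(jig(0,-0.203,0.13),ori(YJ)); env.move_straight(jig(0,-0.203,0.0605),velocity=.1); env.hold(.3)
print(jc(),ft(),env.get_time_s())
c=env.get_calibration("wrist"); im=env.read_camera("wrist"); np.save("u.npy",c,allow_pickle=True)
cv2.imwrite("pics/u.png",cv2.resize(im[0:300,200:500],None,fx=2,fy=2,interpolation=cv2.INTER_CUBIC))
s=env.read_camera("scene"); cv2.imwrite("pics/s2.png",cv2.resize(s[180:380,230:490],None,fx=3,fy=3,interpolation=cv2.INTER_CUBIC))
E
```

```text
ft [0.52529415 0.79228599 0.12527692]
open 0.025571581535689582 34.94377076625824 [-0.69676576 -0.47372098 -0.35241311]
lifted 0.02568105432709375 [ 0.16477962  1.0029913  -1.77464789] [-0.1144522  -0.05986956  0.03411342]
[ 1.89895121e-04 -2.02992383e-01  6.08596552e-02] [ 0.27941319 -0.10185724 -0.50365475] 11.9667
```

View pics/u.png

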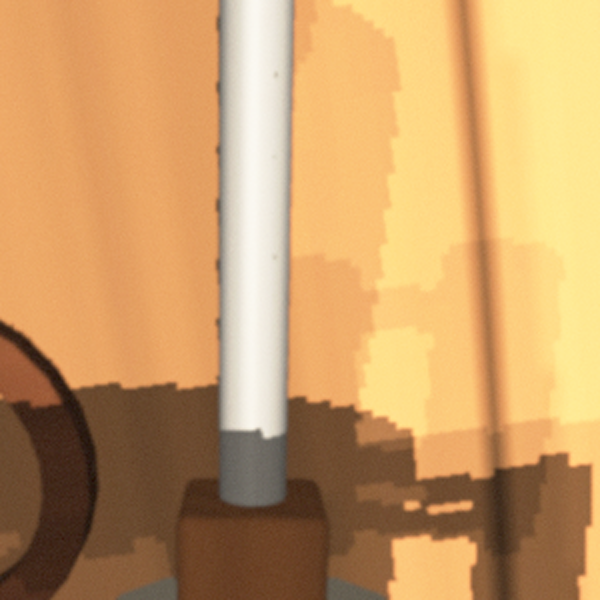

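View pics/s2.png

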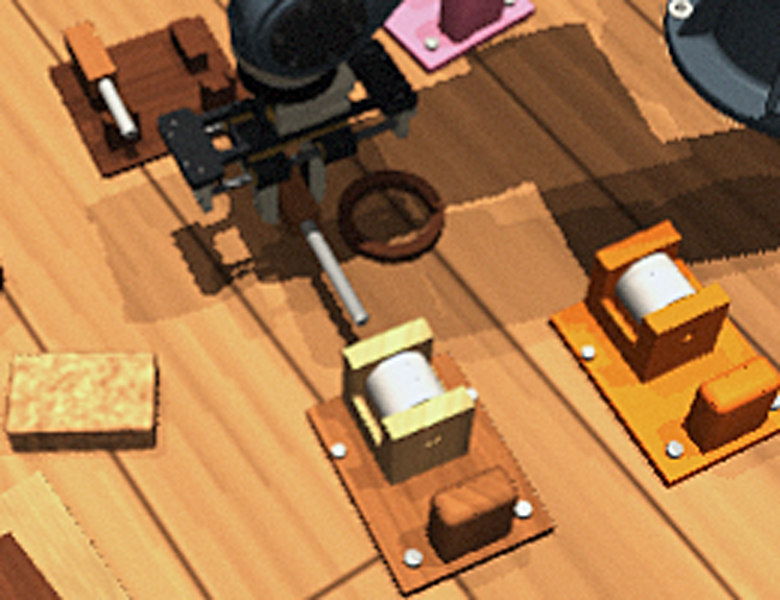

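The axle is held. In the wrist crop the shank is straight, with its mid at column 252 by the shoulder and 257 at the top edge. In the scene crop the nose is at (362,318), just short of the near cheek (345–430, about 335). Next I check the model projections against these pixels.

Run:
```python
from h import *
c=np.load("u.npy",allow_pickle=True).item(); s=env.get_calibration("scene")
u=at_z(c,[(200+x/2,y/2) for x,y in [(252.5,495),(257,4),(219,495),(286,495)]],.060)
q=(u[:,:2]-JO); print("shank in jig",np.c_[q@ex,q@dj])
W=lambda x,y,z:[*(JO+ex*x+dj*y),z]
m=(proj(s,[W(0,-.071,.06),W(-.033,-.041,.084),W(.033,-.041,.084),W(-.033,.041,.084),W(.033,.041,.084),W(-.033,.041,.012),W(.033,.041,.012),W(0,.041,.06)])-[230,180])*3
print(m.round(1))
```

```text
shank in jig [[-0.00018918 -0.16982839]
 [ 0.00053467 -0.08800257]
 [-0.0062881  -0.1698224 ]
 [ 0.00591054 -0.1698352 ]]
[[360.3 320.5]
 [418.9 317.6]
 [339.3 350.6]
 [472.9 404.9]
 [390.9 440.4]
 [465.7 453.2]
 [387.3 487.7]
 [430.3 439. ]]
```

```bash
cat >> h.py <<'E'
def advance(x,y0,y1,z,step,lim,v=.03,log=False):
    """push grasp point along jig y in steps; stop at axial reaction > lim. returns (y, change of force)"""
    f0=ft(); y=y0
    while y<y1-1e-6:
        y=min(y+step,y1); env.move_straight(jig(x,y,z),velocity=v); d=ft()-f0
        if log: print(round(y,4),d.round(1),jc().round(4),round(env.get_time_s(),2))
        if -d[1]>lim: return y,d
    return y,d
E
python3 - <<'E'
from h import *
x=-.001;z=.060
env.move_straight(jig(x,-.178,z),velocity=.06); env.hold(.2)
for x in (-.001,.0005,-.0025):
    env.move_straight(jig(x,-.178,z),velocity=.04); env.hold(.1)
    y,d=advance(x,-.178,-.166,z,.001,4,log=True)
    print("x",x,"y",y,d.round(1))
    if y>-.1665: break
print(env.get_time_s())
E
```

```text
-0.177 [ 0.   0.6 -0.2] [-0.001  -0.1769  0.06  ] 13.43
-0.176 [-0.5 -0.  -0.3] [-0.001  -0.1759  0.06  ] 13.68
-0.175 [-0.1 -0.3 -0. ] [-0.001 -0.175  0.06 ] 13.93
-0.174 [ 0.2 -0.3 -0.1] [-0.001  -0.1739  0.06  ] 14.18
-0.173 [ 0.4  0.7 -0. ] [-0.001  -0.1729  0.06  ] 14.43
-0.172 [-0.  -0.  -0.6] [-0.001 -0.172  0.06 ] 14.68
-0.171 [-0.8  0.6  0.3] [-0.001  -0.1709  0.06  ] 14.93
-0.17 [-0.3  0.1 -0.6] [-0.001 -0.17   0.06 ] 15.18
-0.169 [ 0.3 -0.2 -0.4] [-0.001 -0.169  0.06 ] 15.43
-0.168 [-0.1 -1.  -0.9] [-0.001 -0.168  0.06 ] 15.68
-0.167 [ 0.1  0.3 -0.9] [-0.001 -0.167  0.06 ] 15.93
-0.166 [-0.4 -0.7 -0.1] [-0.001 -0.166  0.06 ] 16.18
x -0.001 y -0.166 [-0.4 -0.7 -0.1]
16.1833
```

Run:
```python
from h import *
x,z=-.001,.060; y=-.166; k=0; env.hold(.2)
f0=np.mean([ft() for _ in range(3)],0)
while y<-.080 and k<75:
    k+=1; y+=.0015; env.move_straight(jig(x,y,z),velocity=.03); d=ft()-f0
    if abs(d[0])>2: x+=np.clip(d[0]*1e-4,-3e-4,3e-4)
    if abs(d[2])>2: z+=np.clip(d[2]*1e-4,-3e-4,3e-4)
    if k%6==0 or abs(d).max()>2.5: print(round(y,4),d.round(1),jc().round(4),round(x,4),round(z,4))
    if -d[1]>6 or abs(d).max()>12: print("STOP"); break
print(env.get_time_s(),env.get_opening())
```

```text
-0.157 [-0.2 -1.3  0.9] [-0.001  -0.1569  0.06  ] -0.001 0.06
-0.148 [-1.5 -0.5 -0.5] [-0.001  -0.1479  0.06  ] -0.001 0.06
-0.139 [-0.7  0.3 -0.9] [-0.001  -0.1389  0.06  ] -0.001 0.06
-0.13 [-0.6 -0.3 -1.1] [-0.001  -0.1299  0.06  ] -0.001 0.06
-0.121 [ 0.1 -0.7 -0.9] [-0.0012 -0.1209  0.06  ] -0.0012 0.06
-0.112 [-0.9 -1.  -0.4] [-0.0012 -0.1119  0.06  ] -0.0012 0.06
-0.103 [-1.1 -0.5 -0.3] [-0.0012 -0.1029  0.06  ] -0.0012 0.06
-0.094 [-1.6 -0.9 -1. ] [-0.0012 -0.0939  0.06  ] -0.0012 0.06
-0.085 [-0.9 -0.7  0.2] [-0.0012 -0.0849  0.06  ] -0.0012 0.06
30.8833 0.025825640687244654
```

Run:
```python
from h import *
x,z=-.0012,.060; y=-.0795; env.hold(.2)
f0=np.mean([ft() for _ in range(3)],0); F=0
for k in range(60):
    y+=.0005 if F<2 else .00025
    env.move_straight(jig(x,y,z),velocity=.01); env.hold(.05); d=ft()-f0; F=-d[1]
    if F>1.5: print(round(y,5),d.round(1),jc().round(4))
    if F>9: break
for _ in range(4): env.hold(.15); print((ft()-f0).round(1))
print(y,env.get_time_s())
c=env.get_calibration("wrist"); im=env.read_camera("wrist"); np.save("p.npy",c,allow_pickle=True)
cv2.imwrite("pics/p.png",cv2.resize(im[0:300,200:500],None,fx=2,fy=2,interpolation=cv2.INTER_CUBIC))
```

```text
-0.074 [-0.4 -4.7 -0.5] [-0.0012 -0.0742  0.06  ]
-0.07375 [ 0.4 -7.4  0.3] [-0.0012 -0.0742  0.06  ]
-0.0735 [ 1.  -7.9  0.1] [-0.0012 -0.0742  0.06  ]
-0.07325 [  0.4 -10.3   1. ] [-0.0012 -0.0741  0.06  ]
[ -0.6 -10.2   0.7]
[  0.7 -10.6   0.5]
[  0.5 -10.9   0.2]
[  0.8 -10.6  -0.2]
-0.07325 35.8833
```

View pics/p.png

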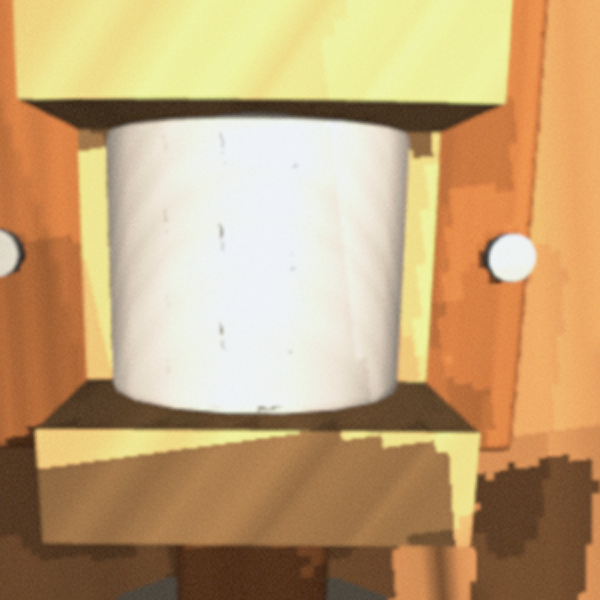

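The picture shows the handle's front (180–330, 548) flush against the near cheek's outer edge, at about 10.5 N of axial force. Now I release.

Run:
```python
from h import *
env.move_straight(jig(-.0012,-.0739,.060),velocity=.01); print(ft())
env.let_go(); env.hold(.2); print(env.get_opening(),ft())
c=env.get_tcp_pos(); env.move_straight([c[0],c[1],.20],velocity=.12)
env.move_straight([c[0]-.01,c[1]+.1,.29],velocity=.15); env.hold(.3)
im=env.read_camera("wrist"); print(env.get_time_s(),ft())
cv2.imwrite("pics/e.png",cv2.resize(im[100:400,170:470],None,fx=2,fy=2,interpolation=cv2.INTER_CUBIC))
```

```text
[ 0.24275123 -6.04720333 -1.07356475]
0.09290482764599593 [-0.10697396  0.22975669  0.32666815]
40.4167 [-0.12938196 -0.50216199 -0.34113016]
```

View pics/e.png

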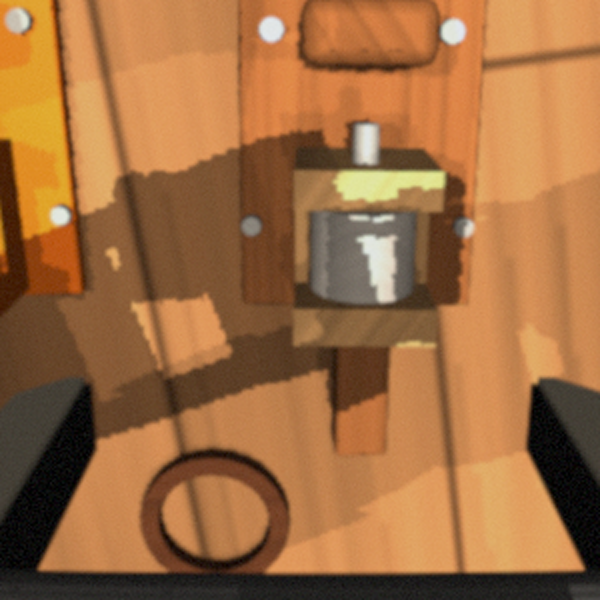

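The nose shows beyond the far cheek at (365,145), and the handle (335–388, 347–453) sits flush against the near cheek with the gripper clear.

```bash
python3 -c "
from cell import env
print(env.close_job())"
```

```text
the job is handed in; nothing more can be done
None
```

The long axle is through the near cheek, roller and far cheek with its shoulder flush; I pressed it home at about 10.5 N, let go, and handed the job in at about 40 s of the 72 s allowed (no verdict was reported).

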